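Key a drive pulley onto a spindle

TASK

Fit the drive pulley to the upright spindle: take the short key from the wooden rack and lower it into the spindle's slot until it stands fully home in the pocket, then slide the pulley down over shaft and key, its keyway over the key, until it sits flush on the collar. Feel for the keyway by turning the pulley with a light touch and do not force or drop it (nothing over about 40 N on spindle or key); leave the long key in the rack and the other things where they are, and let go of everything at the end.

Things in the scene. Friction and masses are not known exactly. Their poses are not given: they have to be found in the camera images.
- spindle: Spindle on a fixed round flange (diameter 100, 12 high). Collar diameter 54, flat top 38 above the bench; above it the shaft, diameter 32, top 69 up, chamfered 3. A slot 11.4 wide, 5.3 deep runs down the shaft's +x side, open at the top; the collar closes it into a pocket 11.4 x 8.9 (10.7 to 19.6 from the axis), mouth chamfered 2.5 outside, floor 18 up. Origin: shaft axis at bench level.
- key_home (a point): Where the short key's centre is when fully home in the spindle's slot and pocket: 15.1 from the shaft axis towards the spindle's +x, 40.5 above the bench. Axes as the spindle. The home key's top is then 63 above the bench: 6 below the shaft's top, 25 above the collar.
- pulley_home (a point): Where the pulley's centre is when it sits flush on the collar: on the shaft axis, 53 above the bench. Axes as the spindle.
- key_short_mid (a point): Centre of the short steel key, a plain bar 8 x 10 x 45 (x, y, z) with 1.2 mm chamfers, about 30 g. It stands upright in a pocket of the rack, its foot 6 above the bench and its top 51. Its 10 mm width (y) goes across the slot, its 8 mm (x) goes radially; it may be turned half round.
- key_long_mid (a point): Centre of the long steel key, 8 x 10 x 65, a spare that stays upright in the other pocket of the rack (its top 71 above the bench).
- key_rack: Fixed wooden block 110 x 46 x 30 with two pockets 60 apart along its x, each 24 deep, 0.8 wider than a key, in which the two keys stand loosely (which key is where changes). Origin: centre of its underside.
- pulley_mid (a point): Centre of the dark grey V-belt pulley lying flat, axis z up, 0.3 to 0.5 kg: rim diameter 76, 15 high; on it a round boss, diameter 57, 15 high (grip it); centre 15 above its underside. A steel bush clamped firmly in it has the bore, diameter 33.6, and a through keyway 12.4 wide, to 21.7 from the axis. It points along this frame's +x only within 0.3 rad, not measured: find it by sight or feel.
- padlock_brass: Brass padlock 68 x 45 x 21 at the front edge, beside the bench vice (150 tall), to be left alone.
- packet_blue: Blue and white cardboard packet 52 x 75 x 24 at the front, to be left alone.
- oiler: Yellow oil bottle 40 x 40 x 123 with a red spout, standing behind the work, to be left alone.
- hex_key: Black L-shaped hex key 33 x 93 x 6 lying flat at the front, to be left alone.
- cylinder_c: Brass lock cylinder 31 x 62 x 22, to be left alone.

How it is judged:
By the outcome, as a careful person would: the job done as asked, in the order asked, and still so for the second after the job is handed in, with the robot touching nothing.
It also fails if it takes over 69 s, if anything falls off the work surface, if the arm or the gripper's body presses on something with over 40 N, if the wrist force passes 120 N, or if a joint passes its speed limit or range.

ROBOT

A 6-joint arm with a two-finger parallel gripper is mounted at the origin on a cart in front of the work surface, level with it; the furniture and walls round the work are solid. World frame = base frame: x ahead of the robot, y to its left, z up, the work surface at z = 0. Lengths are in mm, angles in rad, forces in N, time in s.
With the tool pointing down it reaches from about 350 to 1000 mm from the base axis. Payload 7.1 kg.
Tool frame: the origin (TCP) lies at the very end of the fingers, on their centre line; the grasp point (between the pads) lies arm.grip_depth behind it (arm.grip_depth is the distance from the TCP to the grasp point, in mm); z points along the fingers, x is the direction in which the jaws open and shut, and the axes are right-handed (so a half turn about z gives the same grasp; the last joint's range is limited). The gripper opens to 85 mm and grips with 20 to 120 N. Pads are 22 mm wide; open, the fingers measure 114 mm over their backs; the gripper's body (76 mm by 85 mm) begins 54 mm behind the grasp point. The pads swing forward as they close: fully open they stand 13 mm farther back than shut.
Start: joints at [-1.223, 0.423, 1.63, -0, 1.089, -0.019], TCP at [224.16, -583.401, 231.319] pointing down, gripper open.
Joint ranges: [-3, 3], [-0.9, 2.11], [0.09, 2.58], [-1.31, 4.45], [0.11, 2.69], [-2.54, 2.54]. Speed limits (rad/s): [2.39, 2.39, 3.01, 3.14, 3.14, 3.14].

INTERFACE

Orientations are given as a unit quaternion [x, y, z, w].
In Python, from workcell import arm gives the robot as it stands.
- The arm moves only by the tool jog_arm, never from a script. Its argument "commands" is a list that holds one entry, the list of rows, each a list of 6 numbers: the shift along the tool's x, y, z in cm, then the turn, a rotation vector about the tool's x, y, z in rad. A call has 1 to 10 rows; each row shifts and turns the commanded pose from where the row before left it, along the tool's axes as they then stand; what a row does not reach is not made up. A row lasts 1/8 s, in which the tool goes at most 62.5 mm and 10.7 degrees, less where a joint would pass 70% of its speed; a pose out of reach is approached as far as the arm can. A call is refused whole if a number of a shift passes 6.25 or a number of a turn 0.188, either way. A call with a gripper value outside its range is refused whole. "fingers" is the opening, from 0 (shut) to 1 (fully open), set as the call begins (left out, the last holds). The fingers move at their own pace and stop on an object; "squeeze" is the grip in N (left out, the last holds). Time passes only in rows, so rows that do not move let the fingers close. It gives the time, the measured TCP pose, the force and the opening at its end, in the units of the state.
- arm.sense(): the state, without advancing time (a new reading comes with each control period).
- arm.camera(name): name is "scene" or "top" or "wrist"; returns a dict with "pixels" (420x560x3 uint8, red, green, blue), "z_map" (420x560 float32, mm along the optical axis (not along the pixel's ray), 0 where there is no reading), "mtx" (3x3 intrinsics, pixels), "R" (3x3) and "t" (3): a world point X has camera coordinates R X + t. Camera axes: x right, y down, z forward; pixel columns grow to the right and rows downward; lengths in mm; the calibration is good to about 2 mm. A picture is of the moment at which its call begins.
- arm.job_done(): hands the job in, once; it reports no verdict.
The state is a dict: "t": time; "joints": joint angles; "qvel": joint speeds; "joint_torque": joint torques, N m; "tcp_pos": TCP position; "ee_rot": TCP orientation; "force": force on the tool from outside, world axes, zero at the start; "moment": the same for the moment, N m; "width": finger opening in mm.
Only numpy, scipy, OpenCV 4.12 (cv2) and the standard library are available. Lean on these libraries where they do the work, as an engineer would, in place of code of your own. Each camera call takes 0.05 s, during which the arm holds its last target. There are 200 camera calls.

## Working session

There is one attempt and no reset: what is moved stays moved. The work goes in short steps, Python scripts to look and compute and a tool call to move; the robot and the scene stay as the last step left them, time stands still between calls to the robot, and variables do not carry over. Pictures are saved under pics/ and viewed, about 8 in all and at most 12, crops included, and the job is handed in when it is done.

Besides the shell and the picture viewer there is one more tool, called after "Call:" as name([rows], argument=value, ...), one row to a line, values as JSON. jog_arm: Moves the arm, as the interface text tells. Its arguments: {"type":"object","properties":{"commands":{"type":"array","items":{"type":"array","items":{"type":"array","items":{"type":"number"}}}},"fingers":{"type":"number"},"squeeze":{"type":"number"}},"required":["commands"]}

```bash
mkdir -p pics; ls; cat > h.py <<'E'
import numpy as np, cv2
from workcell import arm
def cam(n,save=None):
    c=arm.camera(n); 
    if save: cv2.imwrite('pics/'+save,cv2.cvtColor(c['pixels'],cv2.COLOR_RGB2BGR))
    return c
def ray(c,u,v,z):
    "pixel -> world at height z"
    d=c['R'].T@np.linalg.inv(c['mtx'])@np.array([u,v,1.]); o=-c['R'].T@c['t']
    return o+d*(z-o[2])/d[2]
def cloud(c):
    h,w=c['z_map'].shape; u,v=np.meshgrid(np.arange(w),np.arange(h))
    P=np.stack([u,v,np.ones_like(u)],-1)@np.linalg.inv(c['mtx']).T*c['z_map'][...,None]
    W=(P-c['t'])@c['R']; W[c['z_map']==0]=np.nan
    return W
def proj(c,X):
    p=c['mtx']@(c['R']@np.array(X,float)+c['t']); return p[:2]/p[2]
E
python3 - <<'E'
from h import *
a=cam('top','top1.png');b=cam('scene','scene1.png')
print(arm.sense(),arm.grip_depth)
for c in(a,b):print(-c['R'].T@c['t'],c['mtx'][0,0],c['R'])
im=np.hstack([a['pixels'],b['pixels']])
E
```

```text
pics
{'t': 0.1, 'joints': array([-1.22299057e+00,  4.23767879e-01,  1.63063871e+00,  1.62787636e-05,
        1.08862618e+00, -1.89825782e-02]), 'qvel': array([ 0.00119317, -0.00087296, -0.00419442, -0.00045201,  0.00080791,
        0.00054852]), 'joint_torque': array([-5.57187068e-04, -5.58423579e+01, -2.82445246e+01, -5.40503629e-05,
        2.94180834e-03, -5.67178347e-06]), 'tcp_pos': array([ 223.99880047, -582.92605463,  230.61140392]), 'ee_rot': array([ 8.24200062e-01, -5.66298277e-01, -5.81429291e-04, -4.24817662e-04]), 'force': array([-0.44991091, -0.38803667, -0.79132867]), 'moment': array([-0.03937317,  0.07613756,  0.06314182]), 'width': 85.57778483334378} 18.700000000000003
[ 443.53996074  -27.24201142 1005.02321393] 381.4604826000326 [[-0.01302543 -0.99974758 -0.01830587]
 [-0.99433395  0.01488216 -0.10525457]
 [ 0.10550043  0.01683116 -0.99427681]]
[-398.66875498  575.44049707  559.7133302 ] 528.4871503874818 [[-0.54245455 -0.83974265  0.02398641]
 [-0.36321105  0.20868893 -0.90803451]
 [ 0.7575096  -0.50127958 -0.41820807]]
```

View pics/top1.png

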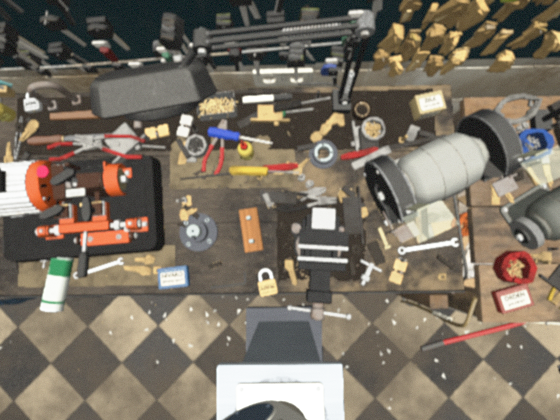

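View pics/scene1.png

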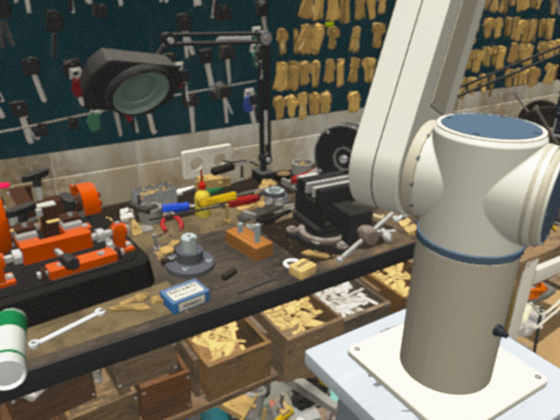

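The top view shows the spindle at (198,230), the rack at (250,229) and two pulley candidates at (323,153) and (195,145). I'll enlarge both.

```bash
python3 - <<'E'
from h import *
a=cam('top');W=cloud(a)
im=cv2.cvtColor(a['pixels'],cv2.COLOR_RGB2BGR)
c1=cv2.resize(im[120:260,165:290],None,fx=4,fy=4,interpolation=cv2.INTER_CUBIC)
c2=cv2.resize(im[120:260,290:365],None,fx=4,fy=4,interpolation=cv2.INTER_CUBIC)
cv2.imwrite('pics/crop.png',np.hstack([c1,c2]))
for n,u,v in [('spin',198,230),('rack',250,229),('p1',323,153),('p2',195,145)]:
    print(n,ray(a,u,v,30).round(),)
    print(np.round(W[v-16:v+17:4,u-16:u+17:4,2]))
E
```

```text
spin [496. 202.  30.]
[[24. 30. 11. 17. 16. 10. 10. -3.  2.]
 [25. 29. 10. 12. 12. 11. 19. 12.  3.]
 [17. 20. 37. 42. 40. 24.  8. 11. 14.]
 [ 8. 42. 69. 67. 57. 38. 24.  9.  9.]
 [13. 39. 69. 67. 67. 37. 36. 10. 10.]
 [11. 35. 68. 67. 61. 38. 30.  9. 12.]
 [13. 11. 37. 37. 18. 37. 15. 10. 10.]
 [10. 13. 11. 12. 15. 12. 11. 18.  1.]
 [-2. 10. 12. 16. 10. 10. 10.  8.  1.]]
rack [496.  68.  30.]
[[  2.  -2.  32.  28.  31.  28.  -1.  -3.   1.]
 [ -2.  -0.  28.  48.  45.  31.  11.  -2.  -4.]
 [  2.  -3.  27.  33.  27.  28.  30. -10. -13.]
 [  0.  -2.  30.  28.  28.  30.  30.  -1.  -2.]
 [ -1.  -0.  nan  28.  29.  28.  31.  -1.   0.]
 [ -1.  -4.  28.  31.  29.  30.  31.  -0.  -2.]
 [  3.   0.  -1.  29.  29.  33.  28.   1.   1.]
 [ -1.  nan  -0.  28.  69.  33.  30.   1.   3.]
 [ -3.  -0.  -1.  28.  30.  31.  29.  24.  -2.]]
p1 [ 692. -123.   30.]
[[ 3.  6.  4.  4.  2.  2.  2. -0. -1.]
 [ 0.  5. -1. 16. 26. 13.  0. -2.  2.]
 [19. 23. 31. 29. 29. 30. 29.  1.  3.]
 [10. 13. 32. -1. -2.  8. 29. 18.  1.]
 [-2. 15. 30.  9.  0.  6. 29. 16. -3.]
 [ 3. 13. 34. -3. -2. 25. 29. 14.  0.]
 [-1. 13. 17. 31. 32. 31. 17.  1.  0.]
 [-1.  1.  4. 17. 13. 14.  5. -0.  1.]
 [-0. -1. -0.  2.  1.  2.  4.  1.  0.]]
p2 [719. 212.  30.]
[[19. 16. 19. -0. 19.  1.  4. -2. 26.]
 [13. 17. 13.  2.  1. -0.  2.  5. 23.]
 [ 4.  2.  7. 45. 37. 48. 42.  2. -2.]
 [60. -2. 47. 39. 36. 39. 47.  1.  2.]
 [nan 58. 47. 36. 40. 41. 22. 29. 12.]
 [-0. 60. 45. 25. 35. 27. 46. 24.  8.]
 [ 6. 57. 60. 44. 46. 47. 35. 11. -1.]
 [ 6.  7. 53.  6. 23. 13. 12. 11. -1.]
 [ 2.  5.  0.  4.  3.  2. 11.  1. -1.]]
```

View pics/crop.png

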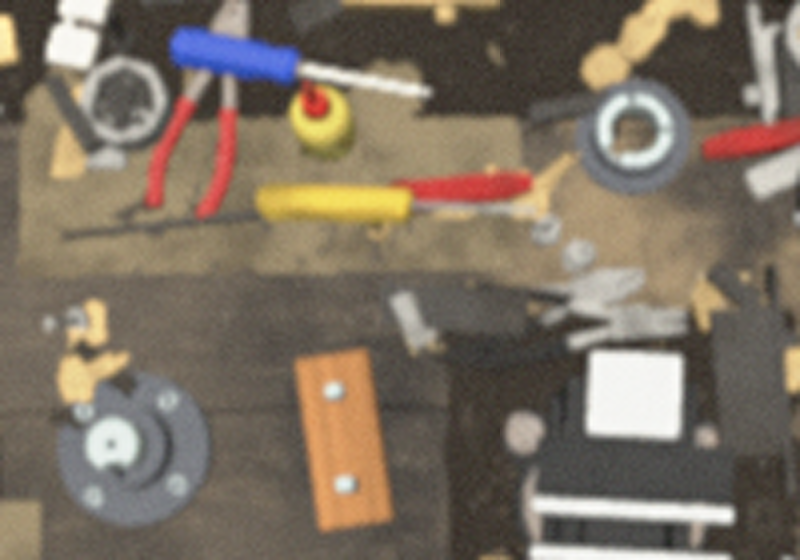

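Pulley is at crop (633,135), about world (690,-123). The short key is the rear one in the rack, crop (333,390). The spindle slot faces image-down, which is towards the robot. I'll add a move planner and go for a wrist-camera look.

```bash
cat >> h.py <<'E'
from scipy.spatial.transform import Rotation as Ro
def down(psi):
    x=np.array([np.cos(psi),np.sin(psi),0]); z=np.array([0,0,-1.]); return np.stack([x,np.cross(z,x),z],1)
def plan(p1,psi=None,n=None,vmax=45,p0=None,R0=None):
    "rows from the present (or given) pose to TCP p1, tool-x azimuth psi"
    s=arm.sense(); p=np.array(s['tcp_pos'] if p0 is None else p0,float); R=Ro.from_quat(s['ee_rot']).as_matrix() if R0 is None else R0
    p1=np.array(p1,float); az=np.arctan2(R[1,0],R[0,0]); 
    if psi is None: psi=az
    Rt=down(psi); w=Ro.from_matrix(R.T@Rt).as_rotvec()
    n=n or int(max(np.ceil(np.linalg.norm(p1-p)/vmax),np.ceil(np.linalg.norm(w)/.15),1))
    st=(p1-p)/n
    rows=[]
    for i in range(n):
        rows.append(list((np.round(R.T@st/10,2)+0).tolist())+(np.round(w/n,3)+0).tolist()); R=R@Ro.from_rotvec(w/n).as_matrix()
    print('az %.3f -> %.3f, n=%d'%(az,psi,n)); print(str(rows).replace(' ','')); return p1,Rt
E
python3 - <<'E'
from h import *
c=cam('wrist'); s=arm.sense(); R=Ro.from_quat(s['ee_rot']).as_matrix()
print('cam in tool',R.T@(-c['R'].T@c['t']-s['tcp_pos']),'\n',(R.T@c['R'].T).round(3),c['mtx'][0,0])
a=cam('top')
for n,u,v,z in [('spin',193,230.75,69),('short',248.2,217.5,51),('long',251.2,241,71),('pulley',323.2,152.7,30)]:print(n,ray(a,u,v,z).round(1))
plan([490,130,300],0.0 if 0 else None)
E
```

```text
cam in tool [  -0.54429824  -80.35762812 -143.60007006] 
 [[ 1.     0.     0.   ]
 [-0.     0.95   0.312]
 [-0.    -0.312  0.95 ]] 341.0952471211727
spin [492.  205.1  69. ]
short [524.3  70.6  51. ]
long [464.9  61.4  71. ]
pulley [ 692.6 -123.7   30. ]
az -1.204 -> -1.204, n=17
[[-3.36,-2.96,-0.4,0.0,0.0,0.0],[-3.36,-2.96,-0.4,0.0,0.0,0.0],[-3.36,-2.96,-0.4,0.0,0.0,0.0],[-3.36,-2.96,-0.4,0.0,0.0,0.0],[-3.36,-2.96,-0.4,0.0,0.0,0.0],[-3.36,-2.96,-0.4,0.0,0.0,0.0],[-3.36,-2.96,-0.4,0.0,0.0,0.0],[-3.36,-2.96,-0.4,0.0,0.0,0.0],[-3.36,-2.96,-0.4,0.0,0.0,0.0],[-3.36,-2.96,-0.4,0.0,0.0,0.0],[-3.36,-2.96,-0.41,0.0,0.0,0.0],[-3.36,-2.96,-0.41,0.0,0.0,0.0],[-3.36,-2.96,-0.41,0.0,0.0,0.0],[-3.36,-2.96,-0.41,0.0,0.0,0.0],[-3.36,-2.96,-0.41,0.0,0.0,0.0],[-3.36,-2.96,-0.41,0.0,0.0,0.0],[-3.36,-2.96,-0.41,0.0,0.0,0.0]]
```

```bash
python3 - <<'E'
from h import *
p,R=plan([470,140,230],0.0,n=18)
plan([420,150,150],0.0,p0=p,R0=R)
E
```

```text
az -1.204 -> 0.000, n=18
[[-3.26,-2.72,0.01,0.0,0.0,-0.067],[-3.07,-2.93,0.01,0.0,0.0,-0.067],[-2.87,-3.13,0.01,0.0,0.0,-0.067],[-2.65,-3.31,0.01,0.0,0.0,-0.067],[-2.43,-3.48,0.01,0.0,0.0,-0.067],[-2.19,-3.64,0.01,0.0,0.0,-0.067],[-1.94,-3.77,0.01,0.0,0.0,-0.067],[-1.68,-3.9,0.01,0.0,0.0,-0.067],[-1.42,-4.0,0.01,0.0,0.0,-0.067],[-1.15,-4.09,0.01,0.0,0.0,-0.067],[-0.87,-4.15,0.01,0.0,0.0,-0.067],[-0.59,-4.2,0.01,0.0,0.0,-0.067],[-0.31,-4.23,0.01,0.0,0.0,-0.067],[-0.03,-4.24,0.01,0.0,0.0,-0.067],[0.26,-4.24,0.01,0.0,0.0,-0.067],[0.54,-4.21,0.01,0.0,0.0,-0.067],[0.82,-4.16,0.01,0.0,0.0,-0.067],[1.09,-4.1,0.01,0.0,0.0,-0.067]]
az 0.000 -> 0.000, n=3
[[-1.67,-0.33,2.67,0.0,0.0,0.0],[-1.67,-0.33,2.67,0.0,0.0,0.0],[-1.67,-0.33,2.67,0.0,0.0,0.0]]
```

Call:
jog_arm([
  [[-3.26, -2.72, 0, 0, 0, -0.067], [-3.07, -2.93, 0, 0, 0, -0.067], [-2.87, -3.13, 0, 0, 0, -0.067], [-2.65, -3.31, 0, 0, 0, -0.067], [-2.43, -3.48, 0, 0, 0, -0.067], [-2.19, -3.64, 0, 0, 0, -0.067], [-1.94, -3.77, 0, 0, 0, -0.067], [-1.68, -3.9, 0, 0, 0, -0.067], [-1.42, -4.0, 0, 0, 0, -0.067], [-1.15, -4.1, 0, 0, 0, -0.067]],
])

```text
t: 1.5
tcp_pos: [361.1, -180.2, 231.5]
ee_rot: [0.965, -0.263, 0.0, 0.0]
force: [1.0, 0.3, 0.5]
width: 85.6
```

Call:
jog_arm([
  [[-0.87, -4.15, 0, 0, 0, -0.067], [-0.59, -4.2, 0, 0, 0, -0.067], [-0.31, -4.23, 0, 0, 0, -0.067], [0, -4.24, 0, 0, 0, -0.067], [0.26, -4.24, 0, 0, 0, -0.067], [0.54, -4.2, 0, 0, 0, -0.067], [0.82, -4.15, 0, 0, 0, -0.067], [1.1, -4.1, 0, 0, 0, -0.067], [-2.5, -0.5, 4, 0, 0, 0], [-2.5, -0.5, 4, 0, 0, 0]],
])

```text
t: 2.75
tcp_pos: [419.8, 150.4, 150.7]
ee_rot: [1.0, 0.001, 0.001, -0.0]
force: [0.6, 0.8, -1.4]
width: 85.4
```

```bash
python3 - <<'E'
from h import *
print(arm.sense()['t'],arm.sense()['tcp_pos'],arm.sense()['force'])
c=cam('wrist','w1.png'); import pickle; pickle.dump(c,open('w1.pkl','wb'))
for X in([492,205,69],[524,70,51],[465,61,71]):print(proj(c,X))
cv2.imwrite('pics/w1b.png',cv2.resize(cv2.imread('pics/w1.png'),(800,600)))
E
```

```text
2.75 [419.82223651 150.40888452 150.69843428] [ 0.60531721  0.80899882 -1.37225808]
[389.32375439 137.51267631]
[404.25427045 300.68005925]
[336.19733724 325.27199924]
```

View pics/w1b.png

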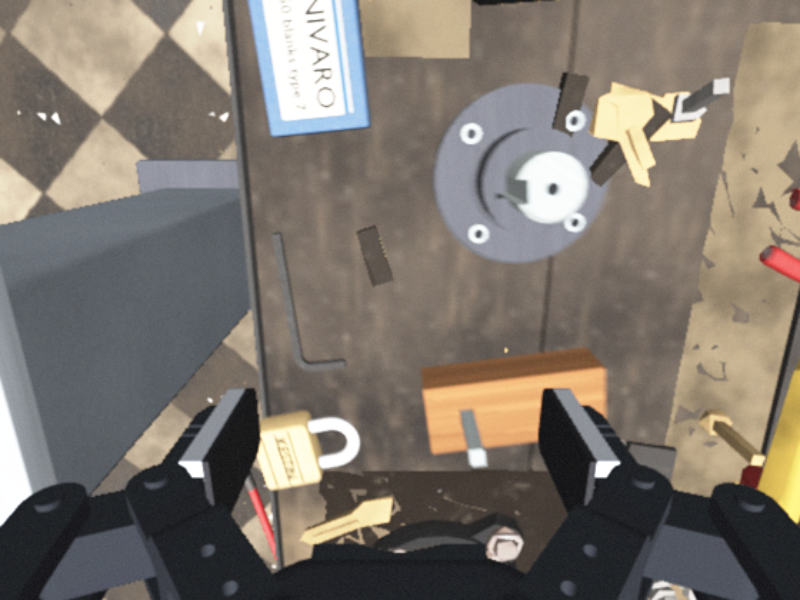

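The wrist view shows the spindle top at (552,188) in the enlarged picture with its slot to the left (-x world). The long key is near (472,440) and the short key is hidden by the right finger. I'll measure the spindle numerically.

```bash
python3 - <<'E'
from h import *
import pickle
c=pickle.load(open('w1.pkl','rb')); g=cv2.cvtColor(c['pixels'],cv2.COLOR_RGB2GRAY)
x0,y0,k=330,85,8
s=cv2.resize(g[y0:y0+75,x0:x0+90],None,fx=k,fy=k,interpolation=cv2.INTER_CUBIC)
cv2.imwrite('pics/sp.png',s)
# rectify onto top plane z=69 around estimate
def rect(c,ctr,z,half=35,sc=8):
    pts=np.float32([[-half,-half],[half,-half],[half,half],[-half,half]])
    src=np.float32([proj(c,[ctr[0]+a,ctr[1]+b,z]) for a,b in pts])
    dst=np.float32([[(a+half)*sc,(b+half)*sc] for a,b in pts])
    return cv2.warpPerspective(c['pixels'],cv2.getPerspectiveTransform(src,dst),(int(2*half*sc),)*2)
r=rect(c,(490,207),69); g=cv2.cvtColor(r,cv2.COLOR_RGB2GRAY)
m=(cv2.GaussianBlur(g,(0,0),3)>150).astype('uint8')
n,l,st,ce=cv2.connectedComponentsWithStats(m); i=1+np.argmax(st[1:,4]); m=(l==i).astype('uint8')
ct=max(cv2.findContours(m,cv2.RETR_EXTERNAL,cv2.CHAIN_APPROX_NONE)[0],key=len)[:,0]
(cx,cy),rad=cv2.minEnclosingCircle(cv2.convexHull(ct)); 
print('circle',490+cx/8-35,207+cy/8-35,rad/8, st[i])
cv2.drawContours(r,[ct[:,None]],-1,(255,0,0),1);cv2.circle(r,(int(cx),int(cy)),int(rad),(0,255,0),1)
cv2.imwrite('pics/sp_r.png',cv2.cvtColor(r,cv2.COLOR_RGB2BGR))
E
```

```text
circle 489.9375 211.8125 46.09103775024414 [     0     28    560    532 140314]
```

View pics/sp_r.png

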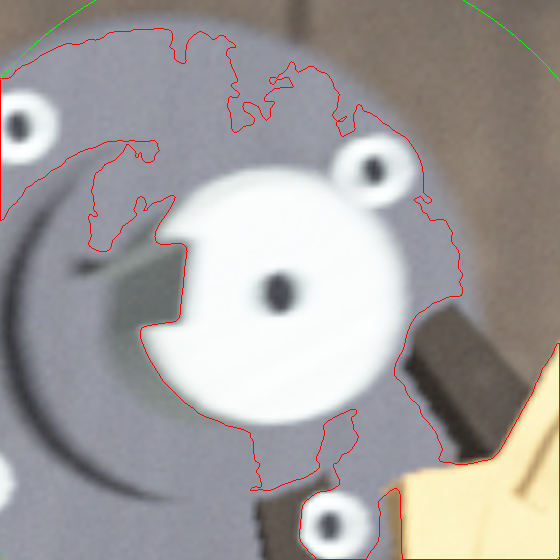

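The rectified view is clean: white shaft top, centre near (278,295), slot to the left with corners near (190,240) and (183,322). I'll tighten the fit with a higher threshold.

```bash
cat >> h.py <<'E'
def rect(c,ctr,z,half=35,sc=8):
    pts=np.float32([[-half,-half],[half,-half],[half,half],[-half,half]])
    src=np.float32([proj(c,[ctr[0]+a,ctr[1]+b,z]) for a,b in pts])
    return cv2.warpPerspective(c['pixels'],cv2.getPerspectiveTransform(src,np.float32((pts+half)*sc)),(int(2*half*sc),)*2)
def big(m):
    n,l,st,ce=cv2.connectedComponentsWithStats(m.astype('uint8')); i=1+np.argmax(st[1:,4]); return (l==i).astype('uint8')
E
python3 - <<'E'
from h import *
import pickle
c=pickle.load(open('w1.pkl','rb'))
g=cv2.cvtColor(rect(c,(490,207),69),cv2.COLOR_RGB2GRAY)
for th in(190,205):
    m=(g>th).astype('uint8');m[:,:0]=0
    m=cv2.morphologyEx(m,cv2.MORPH_OPEN,np.ones((25,25)));n,l,st,ce=cv2.connectedComponentsWithStats(m);m=(l==l[350,300]).astype('uint8')
    ct=max(cv2.findContours(m,0,1)[0],key=len)[:,0].astype(float)
    h=cv2.convexHull(ct.astype(np.int32))[:,0]
    (x,y),r=cv2.minEnclosingCircle(h.astype(np.float32)); 
    for _ in range(5):  # algebraic circle fit on contour points near the circle
        q=ct[abs(np.hypot(ct[:,0]-x,ct[:,1]-y)-r)<8]; q=q[(q[:,0]<330)|(q[:,1]>200)]
        A=np.c_[2*q,np.ones(len(q))];s=np.linalg.lstsq(A,(q**2).sum(1),rcond=None)[0];x,y=s[:2];r=np.sqrt(s[2]+x*x+y*y)
    dk=(np.hypot(*np.meshgrid(np.arange(560)-x,np.arange(560)-y))<r-3)&(g<170);dk[:,int(x)-35:]=0
    M=cv2.moments(big(dk),True); d=np.array([M['m10']/M['m00']-x,M['m01']/M['m00']-y])
    rc=cv2.minAreaRect(cv2.findNonZero(big(dk)))
    print(th,490+x/8-35,207+y/8-35,r/8,'slot az-pi',np.arctan2(-d[1],-d[0]),rc)
s=arm.sense();p,R=plan([520,150,170])
E
```

```text
190 489.2685469287337 209.00556360718718 16.208121517132433 slot az-pi 0.12752348421058346 ((166.5731658935547, 282.8414611816406), (36.44240951538086, 87.24092102050781), 6.340191841125488)
205 489.2328608137241 209.04085694871455 15.940554486605633 slot az-pi 0.13125327679045773 ((167.51828002929688, 282.8353576660156), (34.5650749206543, 87.02005004882812), 6.34019136428833)
az 0.003 -> 0.003, n=3
[[3.56,-0.03,-0.83,0.001,0.003,0.0],[3.56,-0.03,-0.82,0.001,0.003,0.0],[3.57,-0.03,-0.81,0.001,0.003,0.0]]
```

```bash
python3 - <<'E'
from h import *
p,R=plan([495,75,130],1.71)
E
```

```text
az 0.003 -> 1.710, n=12
[[0.68,0.62,0.13,-0.001,0.001,-0.142],[0.59,0.71,0.13,-0.001,0.001,-0.142],[0.48,0.78,0.13,-0.001,0.001,-0.142],[0.37,0.84,0.13,-0.001,0.001,-0.142],[0.24,0.89,0.13,-0.001,0.001,-0.142],[0.11,0.91,0.13,-0.001,0.001,-0.142],[-0.02,0.92,0.13,-0.001,0.001,-0.142],[-0.15,0.91,0.13,-0.001,0.001,-0.142],[-0.27,0.88,0.13,-0.001,0.001,-0.142],[-0.4,0.83,0.13,-0.001,0.001,-0.142],[-0.51,0.77,0.13,-0.001,0.001,-0.142],[-0.61,0.69,0.13,-0.001,0.001,-0.142]]
```

Call:
jog_arm([
  [[0.68, 0.62, 0.2, 0, 0, -0.171], [0.59, 0.71, 0.2, 0, 0, -0.171], [0.48, 0.8, 0.2, 0, 0, -0.171], [0.4, 1.0, 0.2, 0, 0, -0.171], [0.1, 1.1, 0.2, 0, 0, -0.171], [0, 1.2, 0.2, 0, 0, -0.171], [-0.3, 1.1, 0.2, 0, 0, -0.171], [-0.4, 1.0, 0.2, 0, 0, -0.171], [-0.6, 1.0, 0, 0, 0, -0.171], [-0.8, 1.0, 0, 0, 0, -0.168]],
])

```text
t: 4.05
tcp_pos: [501.2, 76.9, 136.0]
ee_rot: [0.655, 0.756, 0.0, 0.0]
force: [0.4, 1.5, -0.4]
width: 85.3
```

```bash
python3 - <<'E'
from h import *
print(arm.sense()['t'],arm.sense()['tcp_pos'],arm.sense()['force'],Ro.from_quat(arm.sense()['ee_rot']).as_matrix().round(3))
c=cam('wrist','w2.png'); import pickle; pickle.dump(c,open('w2.pkl','wb'))
r1=rect(c,(524,70),51,20,15); r2=rect(c,(489,209),69,20,10)
cv2.imwrite('pics/w2b.png',cv2.cvtColor(np.hstack([cv2.resize(r1,(400,400)),cv2.resize(r2,(400,400))]),cv2.COLOR_RGB2BGR))
E
```

```text
4.05 [501.21888878  76.87189091 135.95673382] [ 0.39305952  1.51192407 -0.43680798] [[-0.143  0.99   0.   ]
 [ 0.99   0.143  0.   ]
 [-0.     0.    -1.   ]]
```

View pics/w2b.png

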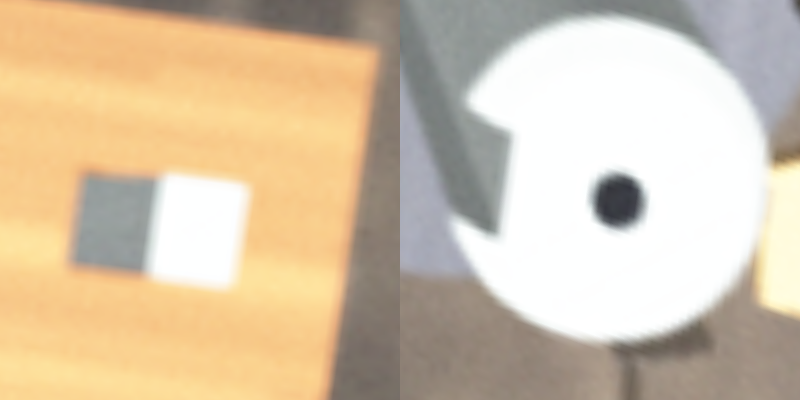

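Left: the key top is centred at (198,231), world about (523.8,73.1), yaw about 0.15, with its 8 mm along rack x. Right: the spindle slot direction agrees at about pi+0.13. I'll grip the key by the outer few mm of its 10 mm faces so the pads clear the shaft later.

```bash
python3 - <<'E'
from h import *
import pickle
c=pickle.load(open('w2.pkl','rb'))
g=cv2.cvtColor(rect(c,(489,209),69,30,10),cv2.COLOR_RGB2GRAY); m=(g>205).astype('uint8')
m=cv2.morphologyEx(m,cv2.MORPH_OPEN,np.ones((25,25)));l=cv2.connectedComponents(m)[1];m=(l==l[400,330]).astype('uint8')
ct=max(cv2.findContours(m,0,1)[0],key=len)[:,0].astype(float); (x,y),r=cv2.minEnclosingCircle(ct.astype(np.float32))
for _ in range(8):
    q=ct[abs(np.hypot(ct[:,0]-x,ct[:,1]-y)-r)<8]
    A=np.c_[2*q,np.ones(len(q))];s=np.linalg.lstsq(A,(q**2).sum(1),rcond=None)[0];x,y=s[:2];r=np.sqrt(s[2]+x*x+y*y)
print(489-30+x/10,209-30+y/10,r/10)
plan([512.8,71.5,45],1.72,n=4)
E
```

```text
495.7191146713865 212.39586849776148 24.057163690557875
az 1.721 -> 1.720, n=4
[[-0.15,0.23,2.28,0.001,0.0,0.0],[-0.15,0.23,2.28,0.001,0.0,0.0],[-0.16,0.23,2.28,0.001,0.0,0.0],[-0.16,0.23,2.28,0.001,0.0,0.0]]
```

Call:
jog_arm([
  [[-0.15, 0.23, 2.3, 0, 0, 0], [-0.15, 0.23, 2.3, 0, 0, 0], [-0.16, 0.23, 2.3, 0, 0, 0], [-0.16, 0.23, 2.2, 0, 0, 0], [0, 0, 0.6, 0, 0, 0], [0, 0, 0.6, 0, 0, 0], [0, 0, 0, 0, 0, 0]],
])

```text
t: 4.97
tcp_pos: [510.5, 72.5, 32.6]
ee_rot: [0.657, 0.754, 0.0, 0.0]
force: [0.0, -0.0, 0.2]
width: 85.6
```

```bash
python3 - <<'E'
from h import *
s=arm.sense();print(s['t'],s['tcp_pos'],s['force'])
c=cam('wrist'); im=cv2.cvtColor(c['pixels'],cv2.COLOR_RGB2BGR)
print([proj(c,X).round(1) for X in([523.8,73.1,51],s['tcp_pos'],[489.3,208.5,69])])
cv2.imwrite('pics/w3.png',cv2.resize(im[130:420,80:480],(800,580),interpolation=cv2.INTER_CUBIC))
E
```

```text
4.975 [510.47149081  72.4830313   32.63866687] [ 0.02638708 -0.02304953  0.21071568]
[array([275., 321.]), array([277.9, 272.8]), array([649.5, 316.2])]
```

View pics/w3.png

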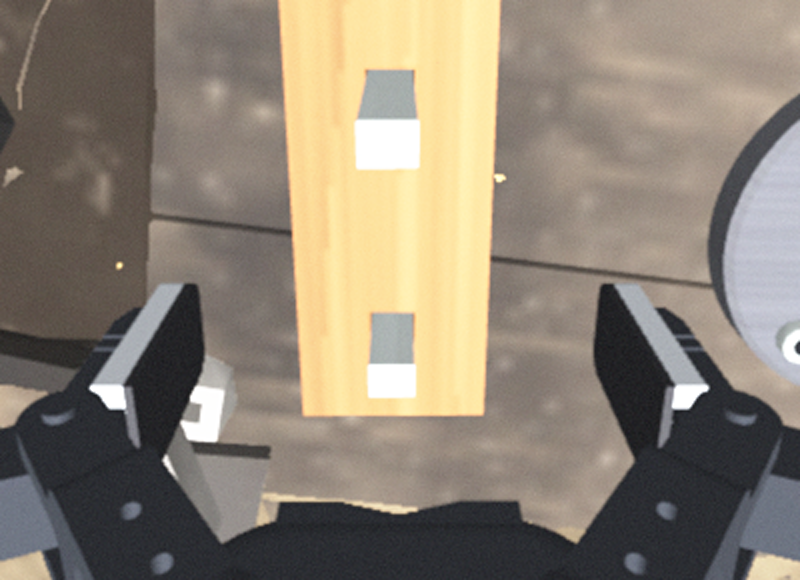

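The short key's top is at (391,380) in the crop, between the open pads. The pad tips' near corners are at (197,285) and (612,285), far corners at row 345. I'll convert these into an offset in the tool frame.

```bash
python3 - <<'E'
from h import *
s=arm.sense();c=cam('wrist');R=Ro.from_quat(s['ee_rot']).as_matrix()
T=lambda x,y,z:proj(c,s['tcp_pos']+R@np.array([x,y,z])).round(1)
for y in(-11,11):print(y,[T(x,y,-13) for x in(-42.8,42.8)])
for v,u in((311.5,275.9),(328.5,275.9)):
    P=ray(c,u,v,51);print('key edge tool xy',R.T@(P-s['tcp_pos']),P)
E
```

```text
-11 [array([177.6, 264.8]), array([378. , 264.9])]
11 [array([182.2, 308.9]), array([373.5, 309. ])]
key edge tool xy [ -0.81891844   8.67429329 -18.18323549] [519.25971575  72.8874952   51.        ]
key edge tool xy [ -0.84071642  17.41267147 -18.17821196] [527.9181886   74.06673287  51.        ]
```

```bash
python3 - <<'E'
from h import *
from scipy.optimize import fsolve
s=arm.sense();c=cam('wrist');R=Ro.from_quat(s['ee_rot']).as_matrix()
T=lambda x,y,z:proj(c,s['tcp_pos']+R@np.array([x,y,z]))
for n,hw,v in(('near tip',103.75,272.5),('far tip',98.25,302.5),('near base',(705-128)/4,130+390/2),('far base',(668-135)/4,130+443/2)):
    print(n,fsolve(lambda q:[(T(42.8,*q)-T(-42.8,*q))[0]/2-hw,T(0,*q)[1]-v],[0,-13]).round(1))
E
```

```text
near tip [-10.4 -18.5]
far tip [  5.9 -15.6]
near base [-15.1 -58.5]
far base [ -1.7 -54.1]
```

Call:
jog_arm([
  [[-0.08, 0.18, 0, 0, 0, 0], [0, 0, 0, 0, 0, 0], [0, 0, 0, 0, 0, 0], [0, 0, 0, 0, 0, 0], [0, 0, 0, 0, 0, 0], [0, 0, 0, 0, 0, 0], [0, 0, 0, 0, 0, 0], [0, 0, 0, 0, 0, 0]],
], fingers=0, squeeze=60)

```text
t: 6.12
tcp_pos: [512.3, 71.8, 32.4]
ee_rot: [0.657, 0.754, 0.0, 0.0]
force: [-0.4, -2.8, 2.5]
width: 7.8
```

Width 7.8 means the pads are only on the key's chamfer, so the pad edge sits at about +7.3 in tool y. I'll open slightly, shift 3.6 mm, and close again.

Call:
jog_arm([
  [[0, 0, 0, 0, 0, 0], [0, 0, 0, 0, 0, 0], [0, 0.36, 0, 0, 0, 0], [0, 0, 0, 0, 0, 0]],
], fingers=0.4)

```text
t: 6.62
tcp_pos: [516.3, 72.5, 32.3]
ee_rot: [0.657, 0.754, 0.0, 0.0]
force: [-0.5, 0.2, -0.6]
width: 34.0
```

Call:
jog_arm([
  [[0, 0, 0, 0, 0, 0], [0, 0, 0, 0, 0, 0], [0, 0, 0, 0, 0, 0], [0, 0, 0, 0, 0, 0], [0, 0, 0, 0, 0, 0]],
], fingers=0)

```text
t: 7.25
tcp_pos: [515.8, 72.3, 32.4]
ee_rot: [0.657, 0.754, -0.0, 0.0]
force: [-0.3, -2.2, 2.5]
width: 7.9
```

```bash
python3 - <<'E'
from h import *
import pickle
s=arm.sense();c=cam('wrist','w4.png');print(arm.sense()['width'])
R=Ro.from_quat(s['ee_rot']).as_matrix()
# at w3 the camera was 1.8+3.6mm back; key size by shift-free ray
a,b=ray(c,264,320,51),ray(c,287.5,320,51);print('w3 width',np.linalg.norm(a-b))
c2=pickle.load(open('w2.pkl','rb'));r=rect(c2,(524,71),51,20,20);g=cv2.cvtColor(r,cv2.COLOR_RGB2GRAY)
m=big(r.min(2)>215);print('w2 key top',cv2.minAreaRect(cv2.findNonZero(m)),'/20')
im=cv2.imread('pics/w4.png')[230:380,200:360];cv2.imwrite('pics/w4b.png',cv2.resize(im,(640,600),interpolation=cv2.INTER_CUBIC))
E
```

```text
8.36779901922627
w3 width 10.181690201069435
w2 key top ((394.5099792480469, 441.9299621582031), (177.4838104248047, 213.5462646484375), 8.130102157592773) /20
```

View pics/w4b.png

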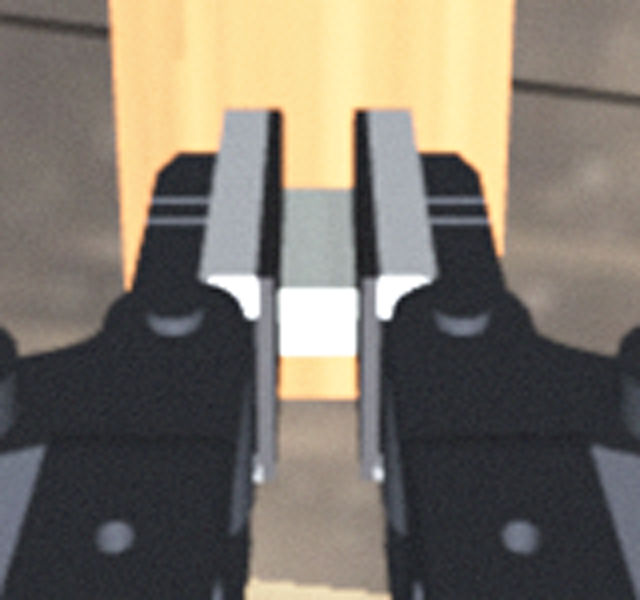

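The picture shows the pads gripping flush, and their corners now fit ±11 mm exactly. The width reading is just biased about 2 mm, so the first offset (3.6 mm overlap) was right. I'll shift back.

Call:
jog_arm([
  [[0, 0, 0, 0, 0, 0], [0, 0, 0, 0, 0, 0], [0, -0.36, 0, 0, 0, 0], [0, 0, 0, 0, 0, 0]],
], fingers=0.3)

```text
t: 7.8
tcp_pos: [511.6, 71.9, 32.2]
ee_rot: [0.657, 0.754, -0.0, -0.0]
force: [0.3, -0.3, 0.3]
width: 25.4
```

Call:
jog_arm([
  [[0, 0, 0, 0, 0, 0], [0, 0, 0, 0, 0, 0], [0, 0, 0, 0, 0, 0], [0, 0, 0, 0, 0, 0], [0, 0, 0, 0, 0, 0]],
], fingers=0)

```text
t: 8.43
tcp_pos: [512.3, 71.8, 32.4]
ee_rot: [0.657, 0.754, 0.0, 0.0]
force: [-0.7, -2.9, 2.7]
width: 7.4
```

```bash
python3 - <<'E'
from h import *
s=arm.sense();print(s['tcp_pos'],s['width'],s['force']);c=cam('wrist');R=Ro.from_quat(s['ee_rot']).as_matrix()
W=np.array([[ray(c,u,v,51) for u in range(255,300)] for v in range(290,350)]);px=c['pixels'][290:350,255:300]
m=big(px.min(2)>200);P=W[m>0];q=(P-s['tcp_pos'])@R;print(len(q),'tool x',q[:,0].min(),q[:,0].max(),'tool y',q[:,1].min(),q[:,1].max())
E
```

```text
[512.3059103   71.82528784  32.41173663] 7.40758998339415 [-0.73514707 -2.86363232  2.70636785]
301 tool x -3.417858023660479 4.424495840102671 tool y 7.076525641994508 15.73817874360284
```

```bash
python3 - <<'E'
from h import *
p,R=plan([512.3,71.8,112],n=3)
plan([463.2,205.1,106],1.699,p0=p,R0=R,n=5)
E
```

```text
az 1.709 -> 1.709, n=3
[[0.0,0.0,-2.65,0.0,0.0,0.0],[0.0,0.0,-2.65,0.0,0.0,0.0],[0.0,0.0,-2.65,0.0,0.0,0.0]]
az 1.709 -> 1.699, n=5
[[2.78,-0.61,0.12,0.0,0.0,0.002],[2.77,-0.61,0.12,0.0,0.0,0.002],[2.77,-0.62,0.12,0.0,0.0,0.002],[2.77,-0.62,0.12,0.0,0.0,0.002],[2.77,-0.63,0.12,0.0,0.0,0.002]]
```

Call:
jog_arm([
  [[0, 0, -1, 0, 0, 0], [0, 0, -2, 0, 0, 0], [0, 0, -2.5, 0, 0, 0], [0, 0, -2.5, 0, 0, 0], [2.78, -0.61, 0.12, 0, 0, 0.002], [2.77, -0.61, 0.12, 0, 0, 0.002], [2.77, -0.62, 0.12, 0, 0, 0.002], [2.77, -0.62, 0.12, 0, 0, 0.002], [2.77, -0.63, 0.12, 0, 0, 0.002], [0, 0, 0, 0, 0, 0]],
])

```text
t: 9.72
tcp_pos: [462.4, 206.5, 106.7]
ee_rot: [0.659, 0.752, 0.0, -0.0]
force: [0.4, 0.5, 0.2]
width: 6.7
```

```bash
python3 - <<'E'
from h import *
s=arm.sense();print(s['t'],s['tcp_pos'],s['width'],s['force'],s['ee_rot']);c=cam('wrist','w5.png')
import pickle;pickle.dump((c,s),open('w5.pkl','wb'))
im=cv2.imread('pics/w5.png')[220:400,180:380];cv2.imwrite('pics/w5b.png',cv2.resize(im,None,fx=4*.8,fy=4*.8,interpolation=cv2.INTER_CUBIC))
E
```

```text
9.725 [462.42629525 206.5411261  106.67508086] 6.695095863429252 [0.35741935 0.50748213 0.21418681] [ 6.59362447e-01  7.51825201e-01  1.47043780e-04 -9.85475050e-05]
```

View pics/w5b.png

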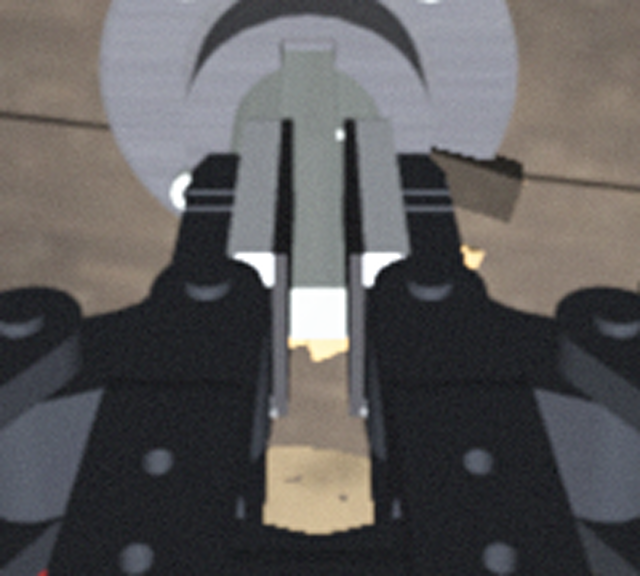

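The key hangs upright between the pads, columns 289–348. The pocket mouth is at columns 282–335, row about 40, so I need a small sideways correction.

```bash
python3 - <<'E'
from h import *
import pickle
c,s=pickle.load(open('w5.pkl','rb'));R=Ro.from_quat(s['ee_rot']).as_matrix()
f=lambda x,y,z:((ray(c,180+x/3.2,220+y/3.2,z)-s['tcp_pos'])@R).round(2)
print('mouth outer L/R z38',f(282,40,38),f(335,40,38),'chamfer inner row 50, z35.5',f(285,51,35.5),f(334,51,35.5))
print('shaft sides (z~60)',f(233,130,60),f(383,130,60),'key top z125',f(289,290,125.3),f(348,290,125.3),f(318,340,125.3))
print('az tool x',np.arctan2(R[1,0],R[0,0]))
S=c['pixels'];
print('collar top circle check', f(190,90,38),f(427,90,38))
E
```

```text
mouth outer L/R z38 [-6.84  7.84 68.67] [ 4.29  7.84 68.68] chamfer inner row 50, z35.5 [-6.31 11.4  71.17] [ 4.13 11.4  71.18]
shaft sides (z~60) [-15.75  17.55  46.67] [13.3  17.54 46.68] key top z125 [ -3.22   7.88 -18.63] [  4.69   7.88 -18.62] [  0.67  15.85 -18.62]
az tool x 1.7016517662132
collar top circle check [-26.57  19.35  68.67] [23.97 19.34 68.69]
```

Call:
jog_arm([
  [[-0.19, -0.8, 0, 0, 0, 0], [0, 0, 1, 0, 0, 0], [0, 0, 1, 0, 0, 0], [0, 0, 1, 0, 0, 0], [0, 0, 0, 0, 0, 0], [0, 0, 0, 0, 0, 0]],
])

```text
t: 10.52
tcp_pos: [455.4, 202.2, 76.2]
ee_rot: [0.66, 0.751, -0.0, -0.0]
force: [0.3, 0.5, -0.2]
width: 7.0
```

```bash
python3 - <<'E'
from h import *
s=arm.sense();print(s['t'],s['tcp_pos'],s['width'],s['force']);c=cam('wrist','w6.png')
import pickle;pickle.dump((c,s),open('w6.pkl','wb'))
im=cv2.imread('pics/w6.png')[200:360,200:360];cv2.imwrite('pics/w6b.png',cv2.resize(im,(600,600),interpolation=cv2.INTER_CUBIC))
E
```

```text
10.525 [455.4267299  202.20357949  76.16180188] 7.021950706190074 [ 0.25415367  0.51057552 -0.1759003 ]
```

View pics/w6b.png

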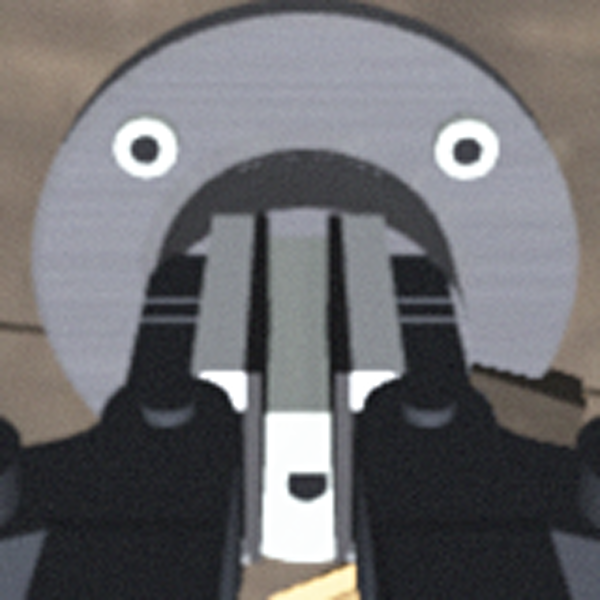

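Now centred well: flange edges at columns 33/578, bolt heads at 146/467, shaft hole at 306, pads' centre at 299. I'll compute the residual.

```bash
python3 - <<'E'
from h import *
import pickle
c,s=pickle.load(open('w6.pkl','rb'));R=Ro.from_quat(s['ee_rot']).as_matrix()
f=lambda x,y,z:((ray(c,200+x/3.75,200+y/3.75,z)-s['tcp_pos'])@R).round(2)
print('flange L,R z12',f(33,250,12),f(578,250,12),'top',f(305,12,12))
print('bolts',f(146,148,13),f(467,148,13));print('hole',f(306,485,69));print('pads tip',f(267,215,76.2),f(331,215,76.2))
print('collar front z38 (r27)',f(305,207,38)); print('key foot/top', f(268,410,95),f(331,410,95))
s=arm.sense();print(s['tcp_pos'],((np.array([489.4,208.5,69])-s['tcp_pos'])@R))
E
```

```text
flange L,R z12 [-47.31  31.09  64.16] [51.61 31.03 64.15] top [  1.95 -14.24  64.17]
bolts [-25.94  10.52  63.16] [30.48 10.49 63.16]
hole [ 1.88 37.54  7.15]
pads tip [-3.14 -8.1  -0.04] [ 4.81 -8.11 -0.04]
collar front z38 (r27) [ 1.85  9.63 38.16]
key foot/top [ -2.71   7.08 -18.84] [  4.47   7.08 -18.84]
[455.53091352 202.29945817  76.38876202] [ 1.82216095 34.38569063  7.37967148]
```

Call:
jog_arm([
  [[0.12, 0, 0, 0, 0, 0], [0, 0.2, 0, 0, 0, 0], [0, 0.2, 0, 0, 0, 0], [0, 0.2, 0, 0, 0, 0], [0, 0, 0, 0, 0, 0], [0, 0, 0, 0, 0, 0]],
])

```text
t: 11.32
tcp_pos: [461.1, 204.1, 76.3]
ee_rot: [0.66, 0.751, -0.0, -0.0]
force: [-0.4, 0.2, -0.6]
width: 7.1
```

Call:
jog_arm([
  [[0, 0.1, 0, 0, 0, 0], [0, 0.1, 0, 0, 0, 0], [0, 0, 0, 0, 0, 0], [0, 0, 0, 0, 0, 0]],
])

```text
t: 11.82
tcp_pos: [463.1, 204.4, 76.3]
ee_rot: [0.66, 0.751, -0.0, -0.0]
force: [0.4, -0.4, -0.7]
width: 7.4
```

Call:
jog_arm([
  [[0, 0.1, 0, 0, 0, 0], [0, 0, 0, 0, 0, 0], [0, 0, 0, 0, 0, 0]],
])

```text
t: 12.2
tcp_pos: [464.1, 204.5, 76.3]
ee_rot: [0.66, 0.751, -0.0, -0.0]
force: [0.0, -0.6, -0.2]
width: 7.6
```

Call:
jog_arm([
  [[0, 0.1, 0, 0, 0, 0], [0, 0, 0, 0, 0, 0], [0, 0, 0, 0, 0, 0]],
])

```text
t: 12.58
tcp_pos: [465.0, 204.6, 76.3]
ee_rot: [0.66, 0.751, -0.0, -0.0]
force: [-0.6, 0.1, 0.9]
width: 6.9
```

Call:
jog_arm([
  [[0, 0.06, 0, 0, 0, 0], [0, 0, 0, 0, 0, 0], [0, 0, 0, 0, 0, 0]],
])

```text
t: 12.95
tcp_pos: [465.3, 204.6, 76.2]
ee_rot: [0.66, 0.751, -0.0, -0.0]
force: [-3.5, 0.1, 1.6]
width: 7.0
```

Call:
jog_arm([
  [[0, 0.06, 0, 0, 0, 0], [0, 0, 0, 0, 0, 0], [0, 0, 0, 0, 0, 0]],
])

```text
t: 13.32
tcp_pos: [465.5, 204.6, 76.2]
ee_rot: [0.66, 0.751, -0.001, -0.0]
force: [-5.1, -0.2, 3.2]
width: 7.3
```

Contact with the slot floor is where expected, and the inferred axis is about (491,208). I'll back off the play and lower.

Call:
jog_arm([
  [[0, -0.11, 0, 0, 0, 0], [0, 0, 0.4, 0, 0, 0], [0, 0, 0.4, 0, 0, 0], [0, 0, 0, 0, 0, 0], [0, 0, 0, 0, 0, 0]],
])

```text
t: 13.95
tcp_pos: [465.1, 204.6, 68.0]
ee_rot: [0.66, 0.751, -0.0, -0.0]
force: [-2.7, 0.3, -1.6]
width: 7.6
```

Call:
jog_arm([
  [[0, 0, 0.2, 0, 0, 0], [0, 0, 0.2, 0, 0, 0], [0, 0, 0.1, 0, 0, 0], [0, 0, 0, 0, 0, 0]],
])

```text
t: 14.45
tcp_pos: [465.0, 204.6, 63.2]
ee_rot: [0.66, 0.751, -0.0, -0.0]
force: [-5.1, -0.1, 1.0]
width: 7.0
```

Call:
jog_arm([
  [[0, -0.06, 0, 0, 0, 0], [0, 0, 0.1, 0, 0, 0], [0, 0, 0, 0, 0, 0], [0, 0, 0, 0, 0, 0]],
])

```text
t: 14.95
tcp_pos: [465.0, 204.7, 62.4]
ee_rot: [0.66, 0.751, 0.0, 0.0]
force: [-2.2, -1.1, -0.8]
width: 7.3
```

Call:
jog_arm([
  [[0, 0, 0.2, 0, 0, 0], [0, 0, 0.2, 0, 0, 0], [0, 0, 0, 0, 0, 0], [0, 0, 0, 0, 0, 0]],
])

```text
t: 15.45
tcp_pos: [464.9, 204.7, 58.3]
ee_rot: [0.66, 0.751, 0.0, 0.0]
force: [-0.7, -0.1, -0.6]
width: 7.0
```

Call:
jog_arm([
  [[0, 0, 0.3, 0, 0, 0], [0, 0, 0.3, 0, 0, 0], [0, 0, 0.2, 0, 0, 0], [0, 0, 0, 0, 0, 0], [0, 0, 0, 0, 0, 0]],
])

```text
t: 16.08
tcp_pos: [464.8, 204.7, 50.4]
ee_rot: [0.66, 0.751, 0.0, 0.0]
force: [0.2, -0.2, -0.1]
width: 7.2
```

Call:
jog_arm([
  [[0, 0, 0.2, 0, 0, 0], [0, 0, 0.1, 0, 0, 0], [0, 0, 0.1, 0, 0, 0], [0, 0, 0, 0, 0, 0]],
])

```text
t: 16.58
tcp_pos: [464.6, 204.6, 46.3]
ee_rot: [0.66, 0.751, -0.0, -0.0]
force: [-0.4, -0.0, -0.2]
width: 7.6
```

Call:
jog_arm([
  [[0, 0, 0.1, 0, 0, 0], [0, 0, 0.1, 0, 0, 0], [0, 0, 0, 0, 0, 0], [0, 0, 0, 0, 0, 0]],
])

```text
t: 17.08
tcp_pos: [464.7, 204.6, 44.4]
ee_rot: [0.66, 0.751, 0.0, 0.0]
force: [0.1, 0.0, 1.7]
width: 7.2
```

Call:
jog_arm([
  [[0, 0, 0.1, 0, 0, 0], [0, 0, 0, 0, 0, 0]],
])

```text
t: 17.32
tcp_pos: [464.8, 204.7, 44.2]
ee_rot: [0.66, 0.751, 0.0, 0.0]
force: [-2.6, -0.8, 12.0]
width: 7.5
```

Call:
jog_arm([
  [[0, 0, 0, 0, 0, 0], [0, 0, 0, 0, 0, 0], [0, 0, 0, 0, 0, 0], [0, -1, 0, 0, 0, 0], [0, -2, 0, 0, 0, 0], [0, -1, -1, 0, 0, 0], [0, 0, -3, 0, 0, 0], [0, 0, -3, 0, 0, 0], [0, 0, 0, 0, 0, 0]],
], fingers=0.4)

```text
t: 18.45
tcp_pos: [426.4, 200.2, 115.8]
ee_rot: [0.66, 0.751, 0.002, 0.001]
force: [0.0, -0.9, -0.5]
width: 34.3
```

```bash
python3 - <<'E'
from h import *
s=arm.sense();print(s['t'],s['tcp_pos'],s['width'],s['force']);c=cam('wrist','w7.png')
print(proj(c,[491,208,69]))
import pickle;pickle.dump((c,s),open('w7.pkl','wb'))
im=cv2.imread('pics/w7.png');cv2.imwrite('pics/w7b.png',cv2.resize(im[200:420,180:380],None,fx=2.7,fy=2.7,interpolation=cv2.INTER_CUBIC))
E
```

```text
18.45 [426.35312449 200.24218119 115.7759789 ] 34.308601956248495 [ 1.93606439e-04 -8.92124140e-01 -4.55266716e-01]
[277.29721606 324.51249576]
```

View pics/w7b.png

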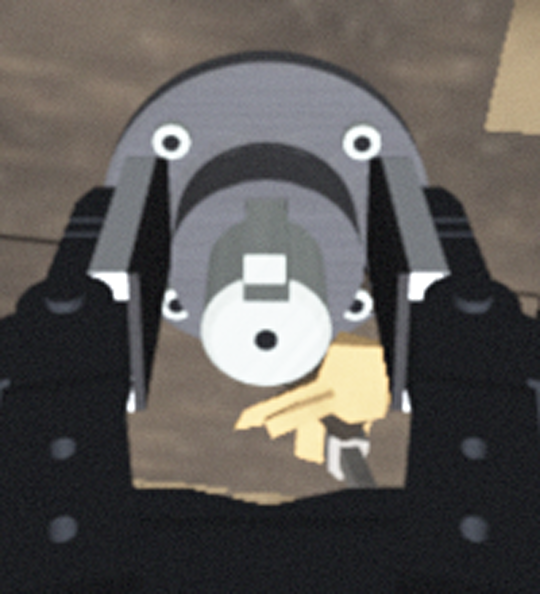

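The key stands in slot and pocket, its top at (265,270) below the shaft top at (266,340), seated at the predicted height with 12 N. Next is the pulley.

```bash
python3 - <<'E'
from h import *
s=arm.sense();p,R=plan([440,190,200],n=2)
plan([690,-124,150],0.5,p0=p,R0=R,n=10)
E
```

```text
az 1.699 -> 1.699, n=2
[[-0.58,0.66,-4.27,0.001,0.0,0.0],[-0.58,0.66,-4.27,0.001,0.0,0.0]]
az 1.699 -> 0.500, n=10
[[-3.43,2.08,0.5,0.0,0.0,0.12],[-3.16,2.47,0.5,0.0,0.0,0.12],[-2.84,2.83,0.5,0.0,0.0,0.12],[-2.48,3.15,0.5,0.0,0.0,0.12],[-2.09,3.43,0.5,0.0,0.0,0.12],[-1.66,3.65,0.5,0.0,0.0,0.12],[-1.21,3.83,0.5,0.0,0.0,0.12],[-0.75,3.94,0.5,0.0,0.0,0.12],[-0.27,4.0,0.5,0.0,0.0,0.12],[0.21,4.01,0.5,0.0,0.0,0.12]]
```

Call:
jog_arm([
  [[-0.58, 0.66, -4.3, 0, 0, 0], [-0.58, 0.66, -4.3, 0, 0, 0]],
], fingers=1)

```text
t: 18.75
tcp_pos: [438.6, 189.2, 199.1]
ee_rot: [0.66, 0.751, -0.001, -0.001]
force: [0.7, -0.3, 0.2]
width: 68.9
```

Call:
jog_arm([
  [[-3.43, 2.08, 0.5, 0, 0, 0.12], [-3.16, 2.47, 0.5, 0, 0, 0.12], [-2.84, 2.83, 0.5, 0, 0, 0.12], [-2.48, 3.15, 0.5, 0, 0, 0.12], [-2.09, 3.43, 0.5, 0, 0, 0.12], [-1.66, 3.65, 0.5, 0, 0, 0.12], [-1.21, 3.83, 0.5, 0, 0, 0.12], [-0.75, 3.94, 0.5, 0, 0, 0.12], [-0.27, 4.0, 0.5, 0, 0, 0.12], [0.21, 4.0, 0.5, 0, 0, 0.12]],
])

```text
t: 20.0
tcp_pos: [689.1, -125.1, 147.5]
ee_rot: [0.97, 0.245, -0.001, -0.001]
force: [0.2, 0.6, 0.3]
width: 85.4
```

Call:
jog_arm([
  [[0, 0, 0, 0, 0, 0], [0, 0, 0, 0, 0, 0]],
])

```text
t: 20.25
tcp_pos: [688.1, -123.8, 147.9]
ee_rot: [0.969, 0.247, -0.001, -0.001]
force: [-0.6, 0.1, -0.2]
width: 85.8
```

```bash
python3 - <<'E'
from h import *
s=arm.sense();print(s['t'],s['tcp_pos'],s['width'],s['force']);c=cam('wrist','w8.png')
import pickle;pickle.dump((c,s),open('w8.pkl','wb'))
r=rect(c,(691,-123),30,50,6);cv2.imwrite('pics/w8r.png',cv2.cvtColor(r,cv2.COLOR_RGB2BGR))
E
```

```text
20.25 [ 688.07005792 -123.8125466   147.90942734] 85.76649929853272 [-0.63935237  0.12012373 -0.22913159]
```

View pics/w8r.png

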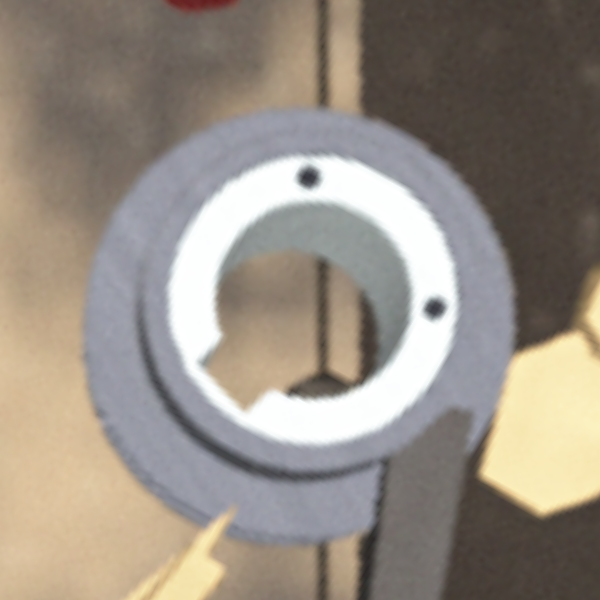

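The keyway is clear: bush centre (312,299), keyway outer edge mid (225,385), so azimuth about 2.365 and pulley centre about (693.1,-123.2). I'll check heights around it to pick finger directions.

```bash
python3 - <<'E'
from h import *
import pickle
c,s=pickle.load(open('w8.pkl','rb'))
t=cam('top')
for nm,c in(('wrist',c),('top',t)):
    W=cloud(c).reshape(-1,3);d=W[:,:2]-[693,-123];r=np.hypot(*d.T);a=np.degrees(np.arctan2(d[:,1],d[:,0]))
    print(nm,'az:max z, r 41-60');print([(k,int(np.nanpercentile(W[(r>41)&(r<60)&(abs((a-k+180)%360-180)<15)&(W[:,2]<90)][:,2],95)) if ((r>41)&(r<60)&(abs((a-k+180)%360-180)<15)&(W[:,2]<90)).sum()>5 else None) for k in range(-180,180,20)])
s=arm.sense();R=Ro.from_quat(s['ee_rot']).as_matrix();print('pulley in tool',(np.array([693.1,-123.2,30])-s['tcp_pos'])@R)
p,R=plan([693.1,-123.2,50],.6,n=3)
E
```

```text
wrist az:max z, r 41-60
[(-180, 2), (-160, 2), (-140, 2), (-120, 63), (-100, 64), (-80, 2), (-60, 3), (-40, 4), (-20, 12), (0, 12), (20, 8), (40, 8), (60, 21), (80, 20), (100, 28), (120, 28), (140, 2), (160, 2)]
top az:max z, r 41-60
[(-180, None), (-160, None), (-140, None), (-120, None), (-100, None), (-80, None), (-60, None), (-40, None), (-20, None), (0, None), (20, None), (40, None), (60, None), (80, None), (100, None), (120, None), (140, None), (160, None)]
pulley in tool [  4.36858913   2.41285141 118.75203777]
az 0.500 -> 0.600, n=3
[[0.14,0.08,3.29,0.0,0.0,-0.033],[0.14,0.08,3.29,0.0,0.0,-0.033],[0.14,0.09,3.29,0.0,0.0,-0.033]]
```

Call:
jog_arm([
  [[0.22, 0.12, 3.3, 0, 0, 0], [0.22, 0.12, 3.3, 0, 0, 0], [0, 0, 3.3, 0, 0, 0], [0, 0, 2, 0, 0, 0], [0, 0, 1.2, 0, 0, 0], [0, 0, 0, 0, 0, 0]],
])

```text
t: 21.1
tcp_pos: [694.0, -124.0, 18.0]
ee_rot: [0.969, 0.247, -0.0, -0.0]
force: [-0.4, 0.0, 0.4]
width: 85.5
```

```bash
python3 - <<'E'
from h import *
s=arm.sense();R=Ro.from_quat(s['ee_rot']).as_matrix();print(s['tcp_pos'],s['force'],'pulley in tool',(np.array([693.1,-123.2,30])-s['tcp_pos'])@R)
E
```

```text
[ 693.98367025 -123.95605236   18.01939903] [-0.38540988  0.03965629  0.42273391] pulley in tool [ -0.42064867  -1.0926445  -11.97983599]
```

Call:
jog_arm([
  [[-0.04, -0.1, 0, 0, 0, 0], [0, 0, 0, 0, 0, 0], [0, 0, 0, 0, 0, 0], [0, 0, 0, 0, 0, 0], [0, 0, 0, 0, 0, 0]],
], fingers=0, squeeze=50)

```text
t: 21.72
tcp_pos: [694.0, -123.7, 20.3]
ee_rot: [0.969, 0.247, 0.001, 0.0]
force: [-2.7, 0.6, 6.8]
width: 53.4
```

Call:
jog_arm([
  [[0, 0, -0.5, 0, 0, 0], [0, 0, -1.5, 0, 0, 0], [0, 0, 0, 0, 0, 0]],
])

```text
t: 22.1
tcp_pos: [694.7, -123.8, 40.2]
ee_rot: [0.969, 0.247, 0.001, 0.001]
force: [0.1, -0.3, -4.1]
width: 53.5
```

```bash
python3 - <<'E'
from h import *
s=arm.sense();R=Ro.from_quat(s['ee_rot']).as_matrix();print(s['tcp_pos'],s['force'],s['width'],s['moment'])
c=cam('wrist','w9.png');import pickle;pickle.dump((c,s),open('w9.pkl','wb'))
z=s['tcp_pos'][2]-17.7+30; ctr=s['tcp_pos'][:2]
r=rect(c,ctr,z,35,8); g=r.min(2)
m=(g>190).astype('uint8');m=big(cv2.morphologyEx(m,cv2.MORPH_CLOSE,np.ones((5,5))))
h=cv2.convexHull(cv2.findNonZero(m)); (x,y),rd=cv2.minEnclosingCircle(h); e=cv2.fitEllipse(h)
print('bush',rd/8,x/8-35,y/8-35,e)
inner=(m==0)&(np.hypot(*np.meshgrid(np.arange(560)-e[0][0],np.arange(560)-e[0][1]))<23*8)
inn=big(inner);d=np.argwhere(inn)[:,::-1]-np.array(e[0]);far=d[np.hypot(*d.T)>17.6*8];a=np.arctan2(far[:,1],far[:,0])
print('hist az',np.histogram(a,np.arange(-np.pi,np.pi+.2,.2))[0])
w=a[np.abs((a-2.365+np.pi)%(2*np.pi)-np.pi)<.7];print('keyway az',w.mean(),len(w),np.percentile(w,[2,98]))
d0=np.array([e[0][0]/8-35,e[0][1]/8-35,0]);print('bush centre in tool',R.T@d0)
cv2.imwrite('pics/w9r.png',cv2.cvtColor(r,cv2.COLOR_RGB2BGR))
E
```

```text
[ 694.65453017 -123.78970564   40.18405874] [ 0.10061466 -0.27349769 -4.07449825] 53.53347432177923 [-0.04311797 -0.08157967  0.01047347]
bush 23.622426986694336 -0.9280815124511719 2.4186668395996094 ((272.4643249511719, 299.2023010253906), (375.8164367675781, 377.18218994140625), 25.19563865661621)
hist az [  0   0   0   0   0   0   0   0   0   0   0   0   0   0   0   0   0   0
   0   0   0   0   0   0   0  10 862 857 934 107   0   0]
keyway az 2.3777154576953694 2770 [2.08229001 2.67181799]
bush centre in tool [ 0.32148445 -2.55837798 -0.00424599]
```

```bash
python3 - <<'E'
from h import *
import pickle
c,s=pickle.load(open('w9.pkl','rb'))
p,R=plan([694.6,-123.8,124],n=3)
plan([492.2,207.8,114],1.391,p0=p,R0=R,n=10)
E
```

```text
az 0.499 -> 0.499, n=3
[[0.02,0.02,-2.82,0.0,0.0,0.0],[0.01,0.01,-2.82,0.0,0.0,0.0],[0.01,0.01,-2.82,0.0,0.0,0.0]]
az 0.499 -> 1.391, n=10
[[-0.19,-3.88,0.1,0.0,0.0,-0.089],[0.16,-3.88,0.1,0.0,0.0,-0.089],[0.5,-3.85,0.1,0.0,0.0,-0.089],[0.84,-3.79,0.1,0.0,0.0,-0.089],[1.18,-3.7,0.1,0.0,0.0,-0.089],[1.5,-3.58,0.1,0.0,0.0,-0.089],[1.82,-3.43,0.1,0.0,0.0,-0.089],[2.11,-3.26,0.1,0.0,0.0,-0.089],[2.4,-3.06,0.1,0.0,0.0,-0.089],[2.66,-2.83,0.1,0.0,0.0,-0.089]]
```

Call:
jog_arm([
  [[0, 0, -2.8, 0, 0, 0], [0, 0, -2.8, 0, 0, 0], [0, 0, -2.8, 0, 0, 0], [0, 0, 0, 0, 0, 0]],
])

```text
t: 22.65
tcp_pos: [695.0, -123.8, 124.5]
ee_rot: [0.969, 0.247, 0.002, 0.001]
force: [0.4, -0.4, -3.1]
width: 53.4
```

Call:
jog_arm([
  [[-0.19, -3.88, 0.1, 0, 0, -0.089], [0.16, -3.88, 0.1, 0, 0, -0.089], [0.5, -3.85, 0.1, 0, 0, -0.089], [0.84, -3.8, 0.1, 0, 0, -0.089], [1.18, -3.7, 0.1, 0, 0, -0.089], [1.5, -3.6, 0.1, 0, 0, -0.089], [1.82, -3.4, 0.1, 0, 0, -0.089], [2.1, -3.25, 0.1, 0, 0, -0.089], [2.4, -3.05, 0.1, 0, 0, -0.089], [2.65, -2.85, 0.1, 0, 0, -0.089]],
])

```text
t: 23.9
tcp_pos: [489.9, 208.7, 110.9]
ee_rot: [0.767, 0.641, -0.001, -0.0]
force: [0.2, 0.6, -2.6]
width: 53.1
```

Call:
jog_arm([
  [[0, 0, 0, 0, 0, 0], [0, 0, 0, 0, 0, 0], [0, 0, 0, 0, 0, 0]],
])

```text
t: 24.28
tcp_pos: [491.7, 207.2, 111.9]
ee_rot: [0.769, 0.639, -0.0, -0.0]
force: [-0.2, 0.0, -3.6]
width: 53.5
```

```bash
python3 - <<'E'
from h import *
s=arm.sense();R=Ro.from_quat(s['ee_rot']).as_matrix();print(s['t'],s['tcp_pos'],s['force'],s['width'])
c=cam('wrist','w10.png')
z=s['tcp_pos'][2]-20.3+30
r=rect(c,s['tcp_pos'][:2],z,35,8);g=r.min(2)
m=(g>190).astype('uint8');m=big(cv2.morphologyEx(m,cv2.MORPH_CLOSE,np.ones((5,5))))
h=cv2.convexHull(cv2.findNonZero(m));e=cv2.fitEllipse(h)
d0=np.array([e[0][0]/8-35,e[0][1]/8-35,0]);print('bush r',e[1][0]/16,'in tool',R.T@d0)
inn=big((m==0)&(np.hypot(*np.meshgrid(np.arange(560)-e[0][0],np.arange(560)-e[0][1]))<23*8))
d=np.argwhere(inn)[:,::-1]-np.array(e[0]);far=d[np.hypot(*d.T)>17.6*8];u=far.mean(0);print('keyway az',np.arctan2(u[1],u[0])%(2*np.pi))
plan([492.2,207.8,s['tcp_pos'][2]],1.391,n=1)
# shaft hole seen through the bore, with its place on the z=69 plane
cv2.imwrite('pics/w10r.png',cv2.cvtColor(np.hstack([rect(c,s['tcp_pos'][:2],z,35,5.7),rect(c,(491,208),69,35,5.7)]),cv2.COLOR_RGB2BGR))
E
```

```text
24.275 [491.73086586 207.2460176  111.92035599] [-0.22376546  0.02735864 -3.56947932] 53.49929498515091
bush r 23.854616165161133 in tool [ 5.41449894e-01 -4.84325422e-01 -3.33563434e-05]
keyway az nan
az 1.387 -> 1.391, n=1
[[0.06,0.02,0.02,0.0,0.0,-0.004]]<stdin>:10: RuntimeWarning: Mean of empty slice.
  ret = um.true_divide(
```

Call:
jog_arm([
  [[0.06, 0, 0.6, 0, 0, 0], [0, 0, 0.6, 0, 0, 0], [0, 0, 0.5, 0, 0, 0], [0, 0, 0.2, 0, 0, 0], [0, 0, 0.1, 0, 0, 0], [0, 0, 0, 0, 0, 0]],
])

```text
t: 25.08
tcp_pos: [491.6, 208.7, 92.4]
ee_rot: [0.768, 0.64, 0.0, 0.0]
force: [0.1, 0.1, -2.9]
width: 53.1
```

Call:
jog_arm([
  [[0, 0, 0.1, 0, 0, 0], [0, 0, 0.1, 0, 0, 0], [0, 0, 0, 0, 0, 0]],
])

```text
t: 25.45
tcp_pos: [491.5, 208.6, 90.3]
ee_rot: [0.768, 0.64, -0.0, 0.0]
force: [0.1, 0.0, -3.5]
width: 53.3
```

Call:
jog_arm([
  [[-0.06, 0, 0.1, 0, 0, 0], [0, 0, 0.1, 0, 0, 0], [0, 0, 0, 0, 0, 0], [0, 0, 0, 0, 0, 0]],
])

```text
t: 25.95
tcp_pos: [491.4, 208.0, 88.3]
ee_rot: [0.768, 0.64, 0.0, -0.0]
force: [-0.6, 0.2, -3.4]
width: 53.6
```

Call:
jog_arm([
  [[0, 0, 0.1, 0, 0, 0], [0, 0, 0.1, 0, 0, 0], [0, 0, 0, 0, 0, 0]],
])

```text
t: 26.32
tcp_pos: [491.3, 208.0, 86.2]
ee_rot: [0.768, 0.64, -0.0, -0.0]
force: [-1.1, 0.8, -3.2]
width: 53.0
```

Call:
jog_arm([
  [[0, 0, 0.1, 0, 0, 0], [0, 0, 0.1, 0, 0, 0], [0, 0, 0, 0, 0, 0]],
])

```text
t: 26.7
tcp_pos: [491.4, 208.0, 84.2]
ee_rot: [0.768, 0.64, -0.0, -0.0]
force: [0.3, 0.6, -3.8]
width: 53.1
```

Call:
jog_arm([
  [[0, 0, 0.1, 0, 0, 0], [0, 0, 0.05, 0, 0, 0], [0, 0, 0, 0, 0, 0]],
])

```text
t: 27.08
tcp_pos: [491.4, 208.0, 82.8]
ee_rot: [0.768, 0.64, -0.0, -0.0]
force: [0.9, 0.4, -3.8]
width: 53.3
```

Call:
jog_arm([
  [[0, 0, 0.1, 0, 0, 0], [0, 0, 0, 0, 0, 0], [0, 0, 0, 0, 0, 0]],
])

```text
t: 27.45
tcp_pos: [491.4, 208.0, 81.8]
ee_rot: [0.768, 0.64, -0.0, -0.0]
force: [-0.1, -0.4, -3.3]
width: 53.4
```

Call:
jog_arm([
  [[0, 0, 0.1, 0, 0, 0], [0, 0, 0, 0, 0, 0], [0, 0, 0, 0, 0, 0]],
])

```text
t: 27.82
tcp_pos: [491.4, 208.0, 80.8]
ee_rot: [0.768, 0.64, -0.0, -0.0]
force: [0.1, -0.6, -3.3]
width: 53.6
```

Call:
jog_arm([
  [[0, 0, 0.1, 0, 0, 0], [0, 0, 0, 0, 0, 0], [0, 0, 0, 0, 0, 0]],
])

```text
t: 28.2
tcp_pos: [491.4, 208.0, 79.8]
ee_rot: [0.768, 0.64, -0.0, 0.0]
force: [0.4, 0.7, -3.3]
width: 53.3
```

Call:
jog_arm([
  [[0, 0, 0.15, 0, 0, 0], [0, 0, 0.15, 0, 0, 0], [0, 0, 0, 0, 0, 0], [0, 0, 0, 0, 0, 0]],
])

```text
t: 28.7
tcp_pos: [491.4, 208.0, 76.8]
ee_rot: [0.768, 0.64, -0.0, -0.0]
force: [-0.8, 0.1, -3.9]
width: 53.7
```

Call:
jog_arm([
  [[0, 0, 0.2, 0, 0, 0], [0, 0, 0.2, 0, 0, 0], [0, 0, 0, 0, 0, 0], [0, 0, 0, 0, 0, 0]],
])

```text
t: 29.2
tcp_pos: [491.4, 208.0, 72.8]
ee_rot: [0.768, 0.64, -0.0, -0.0]
force: [0.2, -0.5, -3.9]
width: 53.7
```

Call:
jog_arm([
  [[0, 0, 0.2, 0, 0, 0], [0, 0, 0.2, 0, 0, 0], [0, 0, 0, 0, 0, 0], [0, 0, 0, 0, 0, 0]],
])

```text
t: 29.7
tcp_pos: [491.4, 208.1, 68.8]
ee_rot: [0.768, 0.64, -0.0, -0.0]
force: [-0.5, -0.3, -3.3]
width: 53.3
```

The keyway is going straight over the key with no resistance. I'll continue down to the collar, expected at TCP z of about 58.

Call:
jog_arm([
  [[0, 0, 0.2, 0, 0, 0], [0, 0, 0.2, 0, 0, 0], [0, 0, 0.2, 0, 0, 0], [0, 0, 0, 0, 0, 0], [0, 0, 0, 0, 0, 0]],
])

```text
t: 30.32
tcp_pos: [491.4, 208.0, 62.8]
ee_rot: [0.768, 0.64, 0.0, 0.0]
force: [0.4, 0.4, -2.5]
width: 53.6
```

Call:
jog_arm([
  [[0, 0, 0.1, 0, 0, 0], [0, 0, 0.1, 0, 0, 0], [0, 0, 0, 0, 0, 0], [0, 0, 0, 0, 0, 0]],
])

```text
t: 30.82
tcp_pos: [491.4, 208.0, 60.8]
ee_rot: [0.768, 0.64, -0.0, -0.0]
force: [0.0, 0.3, -2.8]
width: 53.1
```

Call:
jog_arm([
  [[0, 0, 0.1, 0, 0, 0], [0, 0, 0, 0, 0, 0], [0, 0, 0, 0, 0, 0]],
])

```text
t: 31.2
tcp_pos: [491.4, 208.0, 59.8]
ee_rot: [0.768, 0.64, -0.0, -0.0]
force: [-0.1, 0.5, -2.6]
width: 53.6
```

Call:
jog_arm([
  [[0, 0, 0.1, 0, 0, 0], [0, 0, 0, 0, 0, 0], [0, 0, 0, 0, 0, 0]],
])

```text
t: 31.58
tcp_pos: [491.4, 208.0, 58.8]
ee_rot: [0.768, 0.64, -0.0, -0.0]
force: [-0.1, 0.7, -4.3]
width: 53.8
```

Call:
jog_arm([
  [[0, 0, 0.08, 0, 0, 0], [0, 0, 0, 0, 0, 0], [0, 0, 0, 0, 0, 0]],
])

```text
t: 31.95
tcp_pos: [491.5, 208.0, 58.3]
ee_rot: [0.768, 0.64, 0.0, 0.0]
force: [-1.5, 0.0, 3.4]
width: 53.4
```

Call:
jog_arm([
  [[0, 0, 0.06, 0, 0, 0], [0, 0, 0, 0, 0, 0], [0, 0, 0, 0, 0, 0]],
])

```text
t: 32.33
tcp_pos: [491.6, 208.1, 58.2]
ee_rot: [0.768, 0.64, 0.0, 0.0]
force: [-3.8, -2.9, 9.9]
width: 53.3
```

Call:
jog_arm([
  [[0, 0, 0.06, 0, 0, 0], [0, 0, 0, 0, 0, 0], [0, 0, 0, 0, 0, 0]],
])

```text
t: 32.7
tcp_pos: [491.5, 208.1, 58.2]
ee_rot: [0.768, 0.64, 0.0, 0.0]
force: [-5.5, -2.6, 17.1]
width: 53.4
```

Contact at TCP 58.3, exactly the collar height. I'll ease off, let go and retreat.

Call:
jog_arm([
  [[0, 0, -0.1, 0, 0, 0], [0, 0, 0, 0, 0, 0]],
])

```text
t: 32.95
tcp_pos: [491.5, 208.1, 58.3]
ee_rot: [0.768, 0.64, 0.0, 0.0]
force: [-2.6, -0.6, 7.4]
width: 53.4
```

Call:
jog_arm([
  [[0, 0, 0, 0, 0, 0], [0, 0, 0, 0, 0, 0], [0, 0, 0, 0, 0, 0], [0, 0, 0, 0, 0, 0], [0, 0, -1, 0, 0, 0], [0, 0, -2.5, 0, 0, 0], [0, 0, -3, 0, 0, 0], [0, 0, -3, 0, 0, 0], [0, 0, 0, 0, 0, 0]],
], fingers=1)

```text
t: 34.08
tcp_pos: [493.1, 208.7, 155.7]
ee_rot: [0.768, 0.64, 0.003, 0.001]
force: [-0.4, 0.5, -0.2]
width: 85.4
```

```bash
python3 - <<'E'
from h import *
s=arm.sense();print(s['t'],s['tcp_pos'],s['force'],s['width'])
c=cam('wrist','w11.png')
W=cloud(c).reshape(-1,3);d=W[:,:2]-[491,208];r=np.hypot(*d.T)
for n,a,b in(('bush/boss top (68)',18,27),('rim top (53)',31,36),('shaft top (69)',4,12)):
    z=W[(r>a)&(r<b)&(W[:,2]<90)][:,2];print(n,np.nanmedian(z).round(1),len(z))
im=cv2.imread('pics/w11.png');cv2.imwrite('pics/w11b.png',cv2.resize(im[170:420,150:410],None,fx=2.3,fy=2.3,interpolation=cv2.INTER_CUBIC))
E
```

```text
34.075 [493.06295534 208.68701432 155.66266161] [-0.39623966  0.47466926 -0.21198691] 85.35773789495445
bush/boss top (68) 68.7 2365
rim top (53) 54.1 1559
shaft top (69) 70.1 792
```

The measured heights show the boss top 1.4 mm below the shaft top (1 mm expected) and the rim at 54.1 (53 expected), so the pulley is flush. Handing in.

```bash
python3 -c "
from workcell import arm
print(arm.job_done(), arm.sense()['t'])"
```

```text
the job is handed in; nothing more can be done
the job is handed in; nothing more can be done
```

The short key is fully home in the spindle's slot and pocket. The pulley is over shaft and key, flush on the collar. The gripper has let go and is about 90 mm above the pulley. The last clock reading before hand-in was 34.1 s of the 69 s allowed.

- **Key:** I gripped it by the outer 3–4 mm of its faces and found the slot floor by light contact. I lowered it until it touched bottom at the expected height (TCP 44.4, pressed to about 12 N). A picture afterwards showed it upright, with its top below the shaft's.
- **Pulley:** I turned it to match the keyway seen by camera. It slid over the key with no resistance, so I did not need to turn it to feel for the keyway. It touched the collar at the expected height (TCP 58.3). The highest vertical force I saw was 17 N, well under 40 N.
- **Final check:** The depth camera read shaft top 70.1, boss top 68.7 and rim top 54.1, against 69, 68 and 53 expected. That is about 1 mm high throughout and fits a flush seat.

**Not checked or in disagreement:**
- My last picture could not be viewed because the 12-picture limit was reached, so the final state rests on depth and force only.
- I did not look at the long key or the other things again at the end; I only steered clear of them.
- The finger-opening reading was off: about 7–8 mm on the 10 mm key and 53 mm on the 57 mm boss. It misled me once, so I closed on the key three times in the rack before lifting it.

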